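Fetch the yellow tin from under the wire tier for a gift set

ROBOT

A 6-joint arm with a two-finger parallel gripper is mounted at the origin on a cart in front of the work surface, level with it; the furniture and walls round the work are solid. World frame = base frame: x ahead of the robot, y to its left, z up, the work surface at z = 0. Lengths are in m, angles in rad, forces in N, time in s.
With the tool pointing down it reaches from about 0.35 to 0.925 m from the base axis. Payload 6.4 kg.
Tool frame: the origin (TCP) lies at the very end of the fingers, on their centre line; the grasp point (between the pads) lies 19 mm behind it; z points along the fingers, y is the line along which they close (so a half turn about z gives the same grasp; the last joint's range is limited). The gripper opens to 94 mm and grips with 3 to 60 N. Pads are 16 mm wide; open, the fingers measure 119 mm over their backs; the gripper's body (75 mm by 177 mm) begins 78 mm behind the grasp point.
Start: joints at [0.996, 0.245, 1.558, -0, 1.339, -0.174], TCP at [0.254, 0.598, 0.169] pointing down, gripper open.
Joint ranges: [-3.13, 3.13], [-1.02, 2.26], [0.13, 2.54], [-0.95, 4.09], [0.21, 2.88], [-2.74, 2.74]. Speed limits (rad/s): [2.57, 2.57, 3.14, 3.14, 3.14, 3.14].

INTERFACE

Orientations are given as a unit quaternion [x, y, z, w].
In Python, from workcell import manip, telemetry, imaging, workorder gives the robot as it stands. Calls block until the motion is done:
- manip.goto(position, orientation): joint-space move of the TCP to a pose.
- manip.servo_line(position, orientation=None, speed=0.15, threshold=None): straight line of the TCP; orientation=None keeps the orientation; speed is the mean speed in m/s. With threshold (N) it stops when the force on the tool has changed by that much, and returns True; else False.
- manip.set_joints(angles): joint-space move.
- manip.ungrasp() and manip.grasp(grasp_force=None): open the fingers fully, or close them until they stop; grasp_force is the grip in N (None keeps the last).
- manip.hold(seconds).
- manip.ik(position, orientation): joint angles nearest the present ones, or None.
- telemetry.state(): the state.
- imaging.snapshot(name): name is "scene" or "side" or "wrist"; returns the picture (400x640x3 uint8, blue, green, red); there is no depth.
- imaging.get_calibration(name): a dict with "fov_y" (degrees; the focal length in pixels is half the picture's height over the tangent of half this angle, whatever the lens; pixels are square), "cx", "cy" (the principal point, pixels), "R" (3x3) and "t" (3): a world point X has camera coordinates R X + t; the wrist camera has in their place "T_tool_cam" (4x4, takes a point from camera to tool coordinates, whose origin is the TCP and whose axes are the flange's). Camera axes: x right, y down, z forward; pixel columns grow to the right and rows downward; lengths in m; the calibration is good to about 2 mm. A picture is of the moment at which its call begins: read the wrist's pose just before it. get_calibration takes no time and is no camera call.
A pose or a line that the arm cannot do raises manip.IKError and nothing moves.
- workorder.sign_off(): hands the job in; it is judged then, once.
The state is a dict: "t": time; "qpos": joint angles; "qvel": joint speeds; "joint_efforts": joint torques, N m; "tool_pos": TCP position; "tcp_rot": TCP orientation; "contact_force": force on the tool from outside, world axes, zero at the start; "torque": the same for the moment, N m; "finger_gap": opening from 0.0 (shut) to 1.0 (fully open); "finger_force": force on a finger pad.
Only numpy, scipy, OpenCV 4.12 (cv2) and the standard library are available. Lean on these libraries where they do the work, as an engineer would, in place of code of your own. Each camera call takes 0.05 s, during which the arm holds its last target. There are 200 camera calls.

TASK

The gift set is still missing its yellow-lidded oval tin, which stands on the lower board of the counter stand, under the brass wire tier. Set the green carton and the small round tin from the tier aside on the cork mat, lift the empty tier off its posts onto the mat as well, and lay the yellow tin in the empty pocket of the gift tray, leaving the green-lidded tin and the packet where they are. Then put the tier back fully home over all four posts, and stand the carton and the round tin on it again, upright, each where it was before.

Things in the scene. Friction and masses are not known exactly. Their poses are not given: they have to be found in the camera images.
- stand: lower tier of the stand, fixed: dark wooden board 146 x 210 mm (x by y), its top 12 mm above its origin (centre of underside, on the worktop). Four brass posts at x = +-58, y = +-90 mm: 18 mm thick up to a shoulder 52 mm above the origin, then a pin 8 mm thick with tapered point, tip 84 mm above the origin
- stand_seat (a point): point over the middle of the stand, level with the four post shoulders (52 mm above the stand's origin), axes as the stand's: the tier's origin lies here when it is fully home
- tier: loose brass wire tier, 137 x 201 x 22 mm, 0.28 kg; sleeves (bore 14, outside 21, 22 mm long) at x = +-58, y = +-90 mm fit the pins; same turned half round. Origin: centre of its underside (sleeve bottoms). Flat grip bar along x at y = 0: 116 long, 9 wide, 10 high, top 22 mm above the origin; no wires cross it within 27 mm of its middle (room for fingers); carton and round tin hide it at the start
- carton: upright dark green carton, 26 x 48 x 75 mm (x, y, z), 0.07 kg, origin at the centre of its underside; starts on the tier, over one end of the grip bar, its 48 mm side along the bar
- round_tin: small round white tin with a pale lid, 45 mm across, 19 mm high, 0.03 kg, origin at the centre of its underside; starts on the tier, over the other end of the grip bar, about 60 mm from the carton
- yellow_tin: oval tin with a yellow lid, 78 x 64 x 20 mm (long way x, short way y), origin at the centre of its underside; starts on the stand's lower board, under one half of the tier, its long way along the stand's y
- green_tin: oval tin with a green lid, the same size, under the other half of the tier; stays where it is
- mat: cork mat fixed on the worktop, 150 x 270 mm (x by y), 3 mm thick, origin at the centre of its underside; room for the tier at one end with the carton and the round tin side by side at the other. When it lies at the left, the shop scale (96 mm high) stands as near as 30 mm beyond its +y end
- tin_pocket (a point): floor centre of the empty pocket in the fixed gift tray (brown card, red edge band, 104 x 178 x 14 mm, long way y). Pocket: 80 mm along this point's x, 94 mm along its y, 8 mm deep, floor 6 mm above the worktop. The yellow tin goes in flat with its long way along y
- packet: teal flat packet, 52 x 82 x 18 mm, lying in the other pocket of the gift tray, 85 mm in -y from the empty one; stays where it is
Things that resemble listed ones, but are neither listed nor needed, are in the scene too. Leave any orange look-alike of the carton alone.

How it is judged:
On the way, in this order (a step that is already met when the one before it is completed fails the run):
1. the carton and the round tin both stand on the cork mat, let go (x of carton in the frame of mat between -0.08 and 0.08 m and y of carton in the frame of mat between -0.14 and 0.14 m and height (world z) of each of carton, round_tin below 0.01 m and angle between each of carton, round_tin's own z axis and vertical below 0.15 rad and contact force between the fingers and carton below 0.3 N and linear speed of each of carton, round_tin below 0.02 m/s and x of round_tin in the frame of mat between -0.08 and 0.08 m and y of round_tin in the frame of mat between -0.14 and 0.14 m and contact force between the fingers and round_tin below 0.3 N), for 0.2 s.
2. the tier lies level on the mat too, let go (x of tier in the frame of mat between -0.08 and 0.08 m and y of tier in the frame of mat between -0.14 and 0.14 m and height (world z) of tier below 0.01 m and angle between tier's own z axis and vertical below 0.15 rad and contact force between the fingers and tier below 0.3 N and linear speed of tier below 0.02 m/s), for 0.2 s.
3. the yellow tin lies flat in the empty pocket of the gift tray, let go (horizontal distance between yellow_tin and tin_pocket below 0.014 m and z of yellow_tin in the frame of tin_pocket between -0.004 and 0.004 m and angle between yellow_tin's own z axis and vertical below 0.1 rad and contact force between the fingers and yellow_tin below 0.3 N and linear speed of yellow_tin below 0.02 m/s), for 0.2 s.
4. the tier is home again on all four posts, let go (horizontal distance between tier and stand_seat below 0.006 m and z of tier in the frame of stand_seat between -0.004 and 0.004 m and angle between the x axis of tier and the x axis of stand, either way round below 0.08 rad and angle between tier's own z axis and vertical below 0.05 rad and contact force between the fingers and tier below 0.3 N and linear speed of tier below 0.02 m/s), for 0.2 s.
At the end, for the whole second after the job is handed in: yellow tin flat in the pocket (within 14 mm of its middle); tier on all four shoulders (6 mm sideways, 4 mm high, 0.08 rad); carton and round tin upright on it, each within 15 mm of its start; green tin and packet within 20 mm of theirs; all released and at rest (all of step 3 and all of step 4 and distance of each of carton, round_tin from where it was at the start of the episode below 0.015 m and angle between each of carton, round_tin's own z axis and vertical below 0.1 rad and contact force between the fingers and carton below 0.3 N and linear speed of each of carton, round_tin below 0.02 m/s and contact force between the fingers and round_tin below 0.3 N and distance of each of green_tin, packet from where it was at the start of the episode below 0.02 m); the robot touches nothing.
It fails at once if the green-lidded tin was disturbed (over 30 mm) (distance of green_tin from where it was at the start of the episode above 0.03 m).
It fails at once if the packet was disturbed (over 30 mm) (distance of packet from where it was at the start of the episode above 0.03 m).
It fails at once if the carton was knocked over (angle between carton's own z axis and vertical above 0.7 rad).
It also fails if it takes over 144 s, if anything falls off the work surface, if the arm or the gripper's body presses on something with over 40 N, if the wrist force passes 120 N, or if a joint passes its speed limit or range.

## Working session

There is one attempt and no reset: what is moved stays moved. The work goes in short steps, each a Python script; the robot and the scene stay as the last script left them, time stands still between calls to the robot, and variables do not carry over. Pictures are saved under pics/ and viewed, at most 19 in all, crops included, and the job is handed in when it is done.

```bash
mkdir -p pics; ls; python3 - <<'E'
from workcell import manip, telemetry, imaging
import cv2
print(telemetry.state())
for n in("scene","side","wrist"):
    cv2.imwrite(f"pics/{n}0.png",imaging.snapshot(n)); print(n,imaging.get_calibration(n))
E
```

```text
pics
{'t': 0.0, 'qpos': array([ 9.95886521e-01,  2.45797192e-01,  1.55898865e+00, -4.38906459e-06,
        1.33872186e+00, -1.74089264e-01]), 'qvel': array([ 0.00016893, -0.00046726,  0.00015871,  0.00090448,  0.00075206,
        0.00112199]), 'joint_efforts': array([ 6.90102224e-04, -4.15831983e+01, -3.14604878e+01,  6.85078022e-02,
        3.33063724e-02, -1.52753200e-04]), 'tool_pos': array([0.25323302, 0.597916  , 0.16756988]), 'tcp_rot': array([ 1.99070819e-01,  9.79984639e-01, -8.91940131e-04, -3.48281666e-04]), 'contact_force': array([-0.6964648 , -0.52746979, -0.17987695]), 'torque': array([ 0.00588211, -0.01687959,  0.00539997]), 'finger_force': 0.0, 'finger_gap': 1.0014166201562127}
scene {'fov_y': 47.971782218402296, 'cx': 325.3145085734305, 'cy': 206.3170258856207, 'R': array([[ 0.84993587, -0.52663707, -0.01619908],
       [-0.34289171, -0.52952407, -0.77590562],
       [ 0.40004285,  0.66502455, -0.63064099]]), 't': array([-0.39156451,  0.17991771,  1.48702883])}
side {'fov_y': 46.1624911843847, 'cx': 327.6297655279404, 'cy': 197.22568681995324, 'R': array([[-0.99807351,  0.06182953,  0.00513677],
       [ 0.0301264 ,  0.55535544, -0.83106723],
       [-0.05423723, -0.82931143, -0.55614825]]), 't': array([0.41815303, 0.11115335, 1.39409205])}
wrist {'fov_y': 65.37843874887507, 'cx': 321.2376094417606, 'cy': 196.0804169155711, 'T_tool_cam': array([[ 8.43293700e-04, -9.67018466e-01, -2.54704879e-01,
         7.52399767e-02],
       [ 9.99999585e-01,  7.27790647e-04,  5.47717641e-04,
         5.06958517e-04],
       [-3.44281243e-04, -2.54705236e-01,  9.67018678e-01,
        -2.16950408e-01],
       [ 0.00000000e+00,  0.00000000e+00,  0.00000000e+00,
         1.00000000e+00]])}
```

View pics/scene0.png

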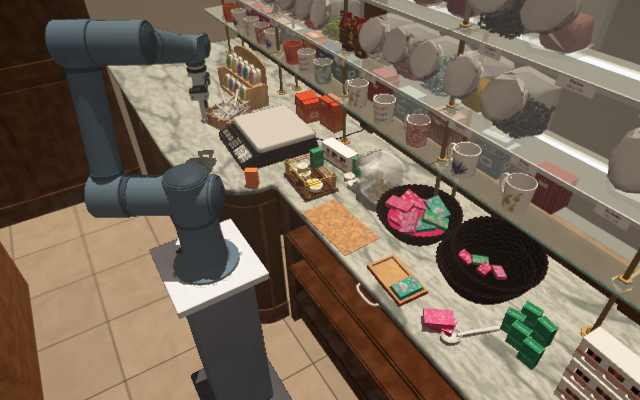

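View pics/side0.png

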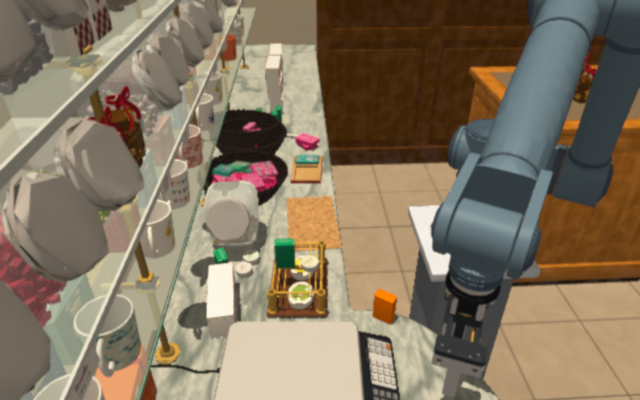

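The scene view shows the stand near (311,180), the mat near (340,227) and the tray near (397,280), with the scale just beyond the stand. The side view has them at (297,285), (314,222) and (307,168). The carton stands at the far (+x) end in the side view.

```bash
cat > h.py <<'E'
import numpy as np, cv2
from scipy.spatial.transform import Rotation as Ro
from workcell import manip, telemetry, imaging, workorder
def cam(name, st=None):
    c=imaging.get_calibration(name); f=200/np.tan(np.radians(c["fov_y"]/2))
    K=np.array([[f,0,c["cx"]],[0,f,c["cy"]],[0,0,1]])
    if name!="wrist": return K,c["R"],c["t"]
    T=np.eye(4); T[:3,:3]=Ro.from_quat(st["tcp_rot"]).as_matrix(); T[:3,3]=st["tool_pos"]
    M=np.linalg.inv(T@c["T_tool_cam"]); return K,M[:3,:3],M[:3,3]
def ray(px,C,z):
    K,R,t=C; px=np.atleast_2d(px).astype(float)
    d=(R.T@np.linalg.inv(K)@np.c_[px,np.ones(len(px))].T).T; o=-R.T@t
    return o+d*((z-o[2])/d[:,2])[:,None]
def proj(X,C):
    K,R,t=C; p=(K@(R@np.atleast_2d(X).T+np.reshape(t,(3,1)))).T; return p[:,:2]/p[:,2:]
def shot(name,file):
    st=telemetry.state(); im=imaging.snapshot(name); cv2.imwrite(f"pics/{file}.png",im); return im,cam(name,st)
def down(yaw): # tool pointing down; closing line (tool y) along angle yaw from world x
    y=np.array([np.cos(yaw),np.sin(yaw),0]); z=np.array([0,0,-1.]); x=np.cross(y,z)
    return Ro.from_matrix(np.c_[x,y,z]).as_quat()
E
python3 - <<'E'
from h import *
S,D=cam("scene"),cam("side")
for n,a,b in [("stand",(311,180),(297,285)),("mat",(340,227),(314,222)),("tray",(397,280),(307,168))]:
    print(n,ray(a,S,.01),ray(b,D,.01))
print(ray([(302,200),(335,252),(379,237),(340,203)],S,.003))
st=telemetry.state()
R=Ro.from_quat(st["tcp_rot"]).as_matrix(); print(R)
for y in(0,np.pi/2,-np.pi/2):
  for p in([.55,.25,.3],[.55,.0,.3],[.55,-.15,.3]): print(y,p,manip.ik(p,down(y)))
E
```

```text
stand [[0.51288289 0.19364274 0.01      ]] [[0.50948244 0.19189063 0.01      ]]
mat [[ 0.45519402 -0.10789495  0.01      ]] [[ 0.45588089 -0.07441502  0.01      ]]
tray [[ 0.46852446 -0.41021763  0.01      ]] [[ 0.46885648 -0.40072768  0.01      ]]
[[ 0.42222055  0.10776845  0.003     ]
 [ 0.37665132 -0.19729606  0.003     ]
 [ 0.54455299 -0.21807843  0.003     ]
 [ 0.53449128  0.01306562  0.003     ]]
[[-9.20752744e-01  3.90145873e-01 -7.62473690e-04]
 [ 3.90146546e-01  9.20752005e-01 -1.19108068e-03]
 [ 2.37353966e-04 -1.39416728e-03 -9.99999000e-01]]
0 [0.55, 0.25, 0.3] [ 2.39154416e-01  6.18492149e-02  1.52559960e+00 -4.44089210e-16
  1.55414384e+00  2.39154416e-01]
0 [0.55, 0.0, 0.3] [-2.06185070e-01 -6.98464733e-02  1.65690612e+00 -4.44089210e-16
  1.55453301e+00 -2.06185070e-01]
0 [0.55, -0.15, 0.3] [-4.65072816e-01 -2.06450630e-02  1.60935050e+00 -4.44089210e-16
  1.55288722e+00 -4.65072816e-01]
1.5707963267948966 [0.55, 0.25, 0.3] [ 2.39154416e-01  6.18492149e-02  1.52559960e+00 -4.44089210e-16
  1.55414384e+00 -1.33164191e+00]
1.5707963267948966 [0.55, 0.0, 0.3] [-2.06185070e-01 -6.98464733e-02  1.65690612e+00 -4.44089210e-16
  1.55453301e+00 -1.77698140e+00]
1.5707963267948966 [0.55, -0.15, 0.3] [-4.65072816e-01 -2.06450630e-02  1.60935050e+00 -4.44089210e-16
  1.55288722e+00 -2.03586914e+00]
-1.5707963267948966 [0.55, 0.25, 0.3] [ 2.39154416e-01  6.18492149e-02  1.52559960e+00 -4.44089210e-16
  1.55414384e+00  1.80995074e+00]
-1.5707963267948966 [0.55, 0.0, 0.3] [-2.06185070e-01 -6.98464733e-02  1.65690612e+00 -4.44089210e-16
  1.55453301e+00  1.36461126e+00]
-1.5707963267948966 [0.55, -0.15, 0.3] [-4.65072816e-01 -2.06450630e-02  1.60935050e+00 -4.44089210e-16
  1.55288722e+00  1.10572351e+00]
```

```bash
python3 - <<'E'
from h import *
q=down(np.pi/2)
for i,p in enumerate([(.42,.19,.35),(.42,-.09,.35),(.42,-.38,.35)]):
    manip.goto(p,q); manip.hold(.3); im,C=shot("wrist",f"w{i}"); np.savez(f"w{i}.npz",*C)
print(telemetry.state()["t"],telemetry.state()["tool_pos"])
E
```

```text
5.1417 [ 0.42031873 -0.37940402  0.35028434]
```

View pics/w0.png

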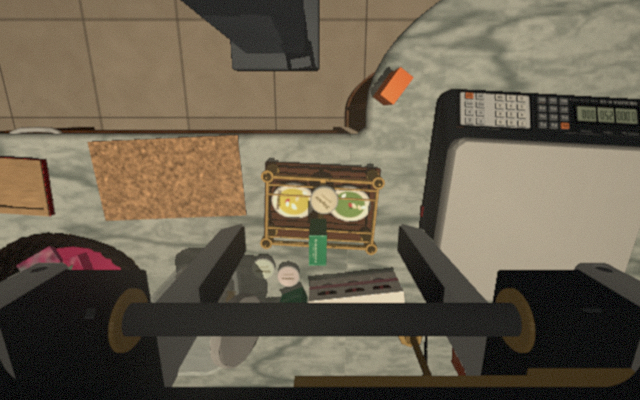

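View pics/w1.png

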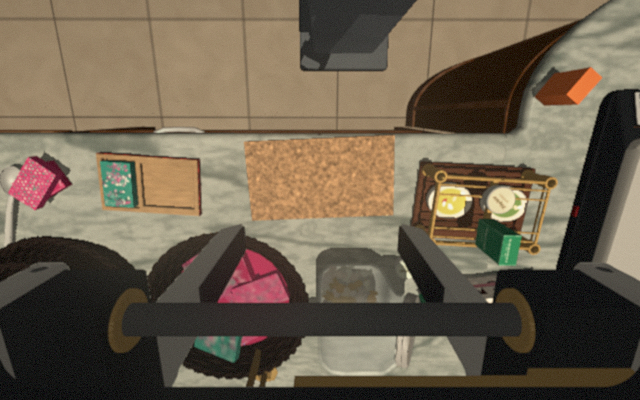

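View pics/w2.png

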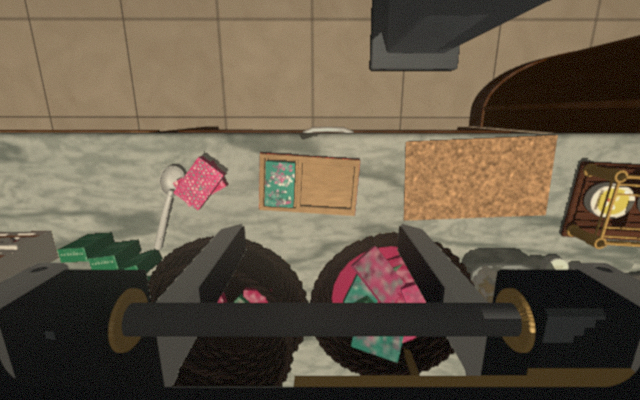

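The wrist views look down with image-down = +x and image-right = +y. In w0 the yellow tin is at (292,200), the green tin at (350,205), the round tin at (323,200) and the carton at (318,240). In w1 the mat's centre is at (322,178). In w2 the empty pocket is at (330,185) and the packet at (281,184).

```bash
python3 - <<'E'
from h import *
L=lambda i:[np.load(f"w{i}.npz")[k] for k in("arr_0","arr_1","arr_2")]
def rect(mask,C,z,near):
    mask=cv2.morphologyEx(mask,cv2.MORPH_CLOSE,np.ones((7,7)));mask=cv2.morphologyEx(mask,cv2.MORPH_OPEN,np.ones((5,5)))
    for c in cv2.findContours(mask,cv2.RETR_EXTERNAL,cv2.CHAIN_APPROX_NONE)[0]:
        if cv2.pointPolygonTest(c,near,False)>=0:
            P=ray(c[:,0,:],C,z)[:,:2]; return cv2.minAreaRect((P*1000).astype(np.float32))
for i,near in((0,(170,180)),(1,(322,178)),(2,(480,178))):
    im=cv2.imread(f"pics/w{i}.png"); h=cv2.cvtColor(im,cv2.COLOR_BGR2HSV)
    m=cv2.inRange(h,(8,80,90),(20,255,255)); m[:136]*= 1
    print("mat",i,rect(m,L(i),.003,near))
for i,n,pk in((1,(185,182),(120,185)),(2,(330,185),(281,184))):
    im=cv2.imread(f"pics/w{i}.png"); h=cv2.cvtColor(im,cv2.COLOR_BGR2HSV)
    print(h[n[1],n[0]],h[178,322],"tray wood",rect(cv2.inRange(h,(5,60,70),(22,255,255)),L(i),.014,n))
    print("packet",rect(cv2.inRange(h,(70,60,40),(100,255,255)),L(i),.024,pk))
im=cv2.imread("pics/w2.png")[140:230,250:370]; big=cv2.resize(im,None,fx=4,fy=4,interpolation=cv2.INTER_CUBIC)
manip.goto((.42,.15,.3),down(np.pi/2)); manip.goto((.405,.19,.2),down(np.pi/2)); manip.hold(.3)
w,C=shot("wrist","w3"); np.savez("w3.npz",*C)
cv2.imwrite("pics/v3.png",np.vstack([cv2.resize(w[100:310,160:480],None,fx=1.5,fy=1.5),np.pad(cv2.resize(big,(320,240)),((0,0),(0,160),(0,0)))]))
E
```

```text
mat 0 ((354.553955078125, -1.35687255859375), (372.4187316894531, 751.62841796875), 0.0994909331202507)
mat 1 ((354.8846740722656, -145.30474853515625), (372.6917724609375, 1024.2322998046875), 0.1483379751443863)
mat 2 ((454.4252624511719, -89.79034423828125), (164.46804809570312, 270.9178161621094), 2.474400043487549)
[ 16 120 183] [ 15 125 184] tray wood ((470.14959716796875, -399.10699462890625), (184.87986755371094, 109.90149688720703), 86.14600372314453)
packet ((466.3629150390625, -448.7679443359375), (57.52619934082031, 82.68896484375), 86.11200714111328)
[ 15 121 177] [ 16 119 180] tray wood ((469.74444580078125, -402.04852294921875), (181.6998291015625, 109.59569549560547), 86.0334243774414)
packet None
```

View pics/v3.png

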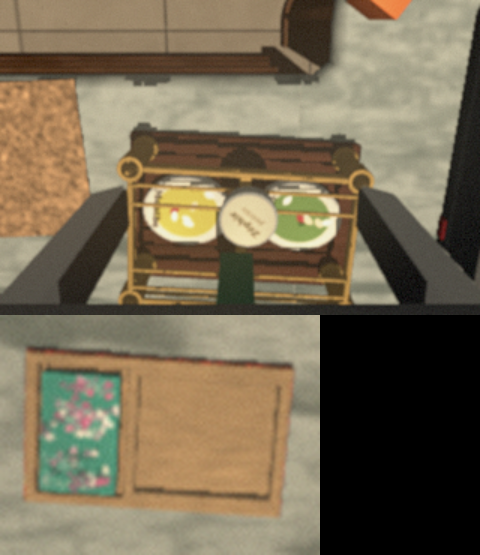

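v3 shows the -x sleeves at w3 px (247,211) and (401,220), the round lid at (325,247), the yellow lid at (284,241) and the carton's dark -x face at (317,285). The lower panel shows the empty pocket at the +y end of the tray.

```bash
python3 - <<'E'
from h import *
np.set_printoptions(precision=4,suppress=True)
L=lambda i:[np.load(f"w{i}.npz")[k] for k in("arr_0","arr_1","arr_2")]
print("mat",ray([(404,143),(555,136),(549,214),(405,220)],L(2),.003)[:,:2])
print("mat",ray([(245,142),(393,136),(396,216),(252,220)],L(1),.003)[:,:2])
tl=np.array([(138,62),(280,72),(272,184),(136,173)])/2.667+(250,140)
P=ray(tl,L(2),.012)[:,:2]; print("pocket",P,P.mean(0))
S0=ray([(266,176),(378,183),(374,248),(266,244)],L(0),.074)[:,:2]; print("sl w0",S0,S0.mean(0))
print("sl w3",ray([(247.3,211.3),(400.7,220),(247.3,298.7)],L(3),.074)[:,:2])
# round lid and yellow lid by masks in w3
im=cv2.imread("pics/w3.png");h=cv2.cvtColor(im,cv2.COLOR_BGR2HSV)
print(h[245,325],h[241,284],h[241,362])
for n,m,z,pt in(("yellow",cv2.inRange(h,(20,90,90),(32,255,255)),.032,(286,240)),("green",cv2.inRange(h,(33,70,60),(60,255,255)),.032,(364,240))):
    m[:200]=0;m[290:]=0; ys,xs=np.nonzero(m); print(n,len(xs),ray([(xs.min(),(ys.min()+ys.max())/2),(xs.max(),(ys.min()+ys.max())/2),((xs.min()+xs.max())/2,ys.min()),((xs.min()+xs.max())/2,ys.max())],L(3),z)[:,:2])
g=cv2.GaussianBlur(cv2.cvtColor(im,cv2.COLOR_BGR2GRAY),(5,5),1)
print(cv2.HoughCircles(g[200:300,280:370],cv2.HOUGH_GRADIENT,1,30,param1=80,param2=15,minRadius=14,maxRadius=26))
for i in(0,1):
    im=cv2.imread(f"pics/w{i}.png");h=cv2.cvtColor(im,cv2.COLOR_BGR2HSV);m=cv2.inRange(h,(65,100,20),(95,255,255))
    x0,x1=((290,340),(465,530))[i]; a=np.full_like(m,0);a[205:280,x0:x1]=m[205:280,x0:x1]
    cv2.imwrite(f"pics/m{i}.png",a)
c=[cv2.resize(cv2.imread(f"pics/w{i}.png")[150:280,x:x+150],None,fx=2.6,fy=2.6,interpolation=cv2.INTER_CUBIC) for i,x in((0,250),(1,405))]
cv2.imwrite("pics/v4.png",np.hstack(c))
E
```

```text
mat [[ 0.3957 -0.2298]
 [ 0.3827  0.0385]
 [ 0.5287  0.0554]
 [ 0.5413 -0.2177]]
mat [[ 0.3941 -0.2244]
 [ 0.3829  0.0398]
 [ 0.5328  0.0547]
 [ 0.5414 -0.2199]]
pocket [[ 0.4312 -0.413 ]
 [ 0.4378 -0.3173]
 [ 0.5167 -0.3205]
 [ 0.5089 -0.4154]] [ 0.4737 -0.3666]
sl w0 [[0.4415 0.1028]
 [0.4527 0.2834]
 [0.5664 0.282 ]
 [0.5593 0.0977]] [0.505  0.1915]
sl w3 [[0.4408 0.1054]
 [0.4515 0.2838]
 [0.5556 0.0983]]
[ 23  69 232] [ 25 148 229] [ 22 139 143]
yellow 1232 [[0.5001 0.0891]
 [0.5002 0.3085]
 [0.4403 0.1985]
 [0.5647 0.1991]]
green 810 [[0.5235 0.1704]
 [0.5236 0.2681]
 [0.4816 0.2185]
 [0.5679 0.22  ]]
[[[44.5 46.5 18.5]
  [78.5 41.5 19.6]
  [ 7.5 37.5 19.9]]]
```

View pics/v4.png

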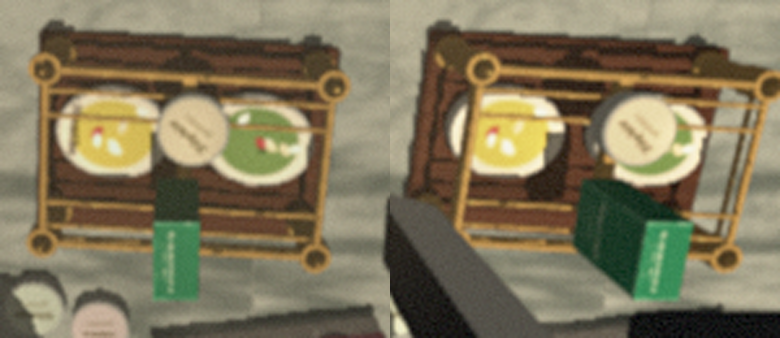

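v4 shows both views of the tier, with the round lid at w0 (324,200) and w1 (500,200). The carton's top face is centred at w0 (318,250) and w1 (509,250), and the yellow tin at w0 (292,200) and w1 (451,201).

```bash
python3 - <<'E'
from h import *
np.set_printoptions(precision=4,suppress=True)
L=lambda i:[np.load(f"w{i}.npz")[k] for k in("arr_0","arr_1","arr_2")]
v=lambda p,i:np.array(p,float)/2.6+((250,150),(405,150))[i]
S=ray(v([(44,69),(334,84),(315,257),(41,242)],0),L(0),.074)[:,:2]; print(S,S.mean(0))
print(ray(v([(93,69),(381,87),(336,257)],1),L(1),.074)[:,:2])
for n,a,b,z in(("round",(192,130),(248,130),.093),("carton",(176.5,260),(271,260),.149),("yellow",(110,131),(120,132),.032)):
    A,B=L(0),L(1); X=cv2.triangulatePoints(A[0]@np.c_[A[1],A[2]],B[0]@np.c_[B[1],B[2]],v(a,0).reshape(2,1),v(b,1).reshape(2,1)).ravel()
    print(n,ray(v(a,0),A,z),ray(v(b,1),B,z),"tri",X[:3]/X[3])
print("carton top",ray(v([(155,222),(200,220),(198,298),(153,299)],0),L(0),.149)[:,:2])
print("round w3",ray((324.5,246.5),L(3),.093))
E
```

```text
[[0.4423 0.1043]
 [0.4516 0.2841]
 [0.568  0.2772]
 [0.5576 0.0974]] [0.5049 0.1908]
[[0.4422 0.1045]
 [0.4532 0.2851]
 [0.5679 0.2773]]
round [[0.4761 0.1958 0.093 ]] [[0.476 0.195 0.093]] tri [0.4764 0.1958 0.0916]
carton [[0.5359 0.1868 0.149 ]] [[0.5359 0.1856 0.149 ]] tri [0.5368 0.1868 0.1471]
yellow [[0.4938 0.1402 0.032 ]] [[0.4944 0.1439 0.032 ]] tri [0.4922 0.1409 0.0388]
carton top [[0.5133 0.175 ]
 [0.5121 0.1998]
 [0.5592 0.199 ]
 [0.5599 0.1735]]
round w3 [[0.4764 0.1947 0.093 ]]
```

All is consistent: the sleeve spacing comes out at 180 x 116, and the heights triangulate correctly. Next I move the carton and the round tin to the -y end of the mat.

```bash
cat >> h.py <<'E'
YS,YM,YT=-.057,.045,-.068   # yaws of stand, mat, tray
STAND=np.array([.505,.191]); MAT=np.array([.4624,-.088])
def inframe(o,yaw,p): c,s=np.cos(yaw),np.sin(yaw); return o+np.array([c*p[0]-s*p[1],s*p[0]+c*p[1]])
def go(xy,z,q,speed=.25,**k): return manip.servo_line([xy[0],xy[1],z],q,speed=speed,**k)
def pick(xy,z,q,f,up=.25):
    manip.ungrasp(); manip.goto([xy[0],xy[1],up],q)
    hit=go(xy,z,q,.12,threshold=12); manip.grasp(f); manip.hold(.2)
    s=telemetry.state(); print("pick hit",hit,s["finger_gap"]*94,s["finger_force"],s["tool_pos"],s["contact_force"])
    go(xy,up,q,.15)
def place(xy,z,q,up=.25):
    manip.goto([xy[0],xy[1],up],q); go(xy,z+.03,q,.2); hit=go(xy,z,q,.03,threshold=4)
    manip.hold(.1); s=telemetry.state(); print("place hit",hit,s["tool_pos"],s["finger_gap"]*94,s["t"]); manip.ungrasp(); manip.hold(.2)
    go(xy,up,q,.2)
CART=np.array([.5359,.1865]); TIN=np.array([.4762,.1954])
QS,QM=down(np.pi/2+YS),down(np.pi/2+YM)
MC,MT=inframe(MAT,YM,(.035,-.105)),inframe(MAT,YM,(-.037,-.107))
E
python3 - <<'E'
from h import *
pick(CART,.09,QS,15); place(MC,.0195,QM)
pick(TIN,.0775,QS,12); place(MT,.007,QM)
manip.goto((.42,.05,.35),down(np.pi/2)); manip.hold(.3); im,C=shot("wrist","w5"); np.savez("w5.npz",*C)
E
```

```text
pick hit False 26.180281847281663 14.8105488717556 [0.53588798 0.1865326  0.08998162] [-0.26932639  0.19282285  0.12916942]
place hit False [ 0.50227579 -0.19144181  0.0197511 ] 25.81736060579307 16.5167
pick hit False 0.2476677399183876 0.0 [0.47622106 0.19539577 0.07750301] [-0.70083608 -0.36160251  0.31259744]
place hit False [ 0.43044201 -0.1966995   0.0072479 ] 0.6712409314044768 29.2417
```

View pics/w5.png

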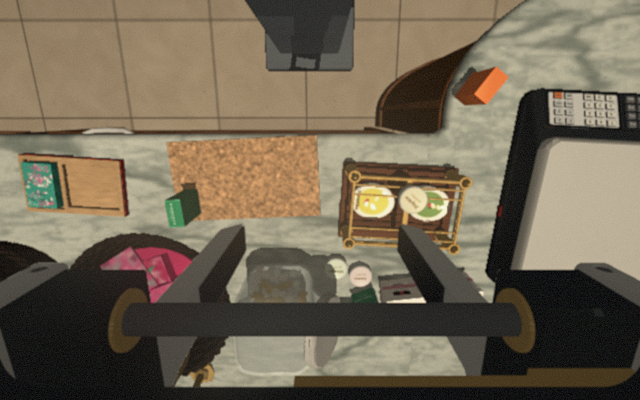

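The carton stands on the mat at (182,208). The round tin is still on the tier at (413,199), and the bar is visible, so that grip missed. I'll measure whether the tin moved.

```bash
python3 - <<'E'
from h import *
np.set_printoptions(precision=4,suppress=True)
im=cv2.imread("pics/w5.png")
C=[np.load("w5.npz")[k] for k in("arr_0","arr_1","arr_2")]
print(ray([(413,199)],C,.093),proj([.4762,.1954,.093],C),ray([(354.5,177),(466,183),(456,248),(349,243)],C,.074))
im2,C2=(manip.goto((.40,.12,.2),down(np.pi/2)),manip.hold(.3),shot("wrist","w6"))[2]; np.savez("w6.npz",*C2)
a=cv2.resize(im[150:270,330:480],(400,320),interpolation=cv2.INTER_CUBIC)
b=cv2.resize(im2[180:300,340:490],(400,320),interpolation=cv2.INTER_CUBIC)
cv2.imwrite("pics/v6.png",np.hstack([a,b])); print(proj([.4762,.1954,.093],C2),proj([.4762,.1954,.083],C2))
E
```

```text
[[0.4745 0.1952 0.093 ]] [[413.041  200.0117]] [[0.443  0.1042 0.074 ]
 [0.453  0.2848 0.074 ]
 [0.5666 0.281  0.074 ]
 [0.5573 0.0979 0.074 ]]
[[387.1327 250.8029]] [[385.37  247.134]]
```

View pics/v6.png

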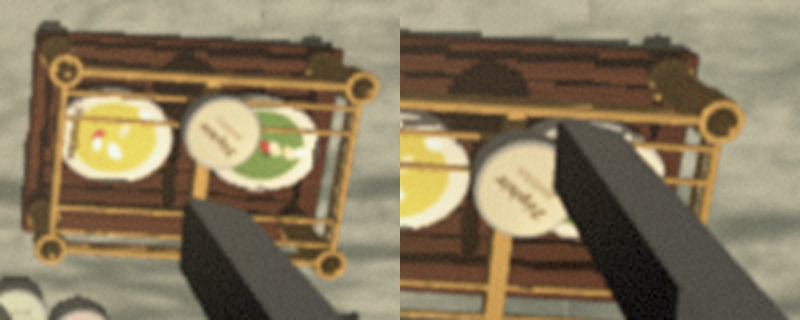

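The tin has not moved: same place and label orientation, top at 0.093. I'll repeat the grip step by step, logging the gap.

```bash
python3 - <<'E'
from h import *
np.set_printoptions(precision=4,suppress=True)
T=np.array([.4755,.1953])
def rep(s):
    a=telemetry.state(); print(s,a["finger_gap"]*94,a["finger_force"],a["tool_pos"],a["contact_force"],a["t"])
manip.ungrasp(); manip.goto([*T,.2],QS); rep("above")
hit=go(T,.0775,QS,.12,threshold=12); manip.hold(.2); rep("down"); im,_=shot("wrist","w7")
manip.grasp(12); rep("closed"); manip.hold(.1); rep("held"); im2,_=shot("wrist","w8")
cv2.imwrite("pics/v7.png",np.vstack([im[180:400,120:520],im2[180:400,120:520]]))
E
```

```text
above 93.84801134477243 0.0 [0.4752 0.1955 0.1994] [-1.0045 -0.6165 -0.1367] 35.4333
down 94.07769342214087 0.0 [0.476  0.1954 0.0782] [ 0.0058 -0.1919  0.3104] 36.8083
closed 0.3809724899317907 0.0 [0.4755 0.1953 0.0775] [-0.6373  0.1618 -0.8559] 38.275
held 0.2798100546082034 0.0 [0.4755 0.1953 0.0775] [-0.7486 -0.003  -0.4285] 38.375
```

View pics/v7.png

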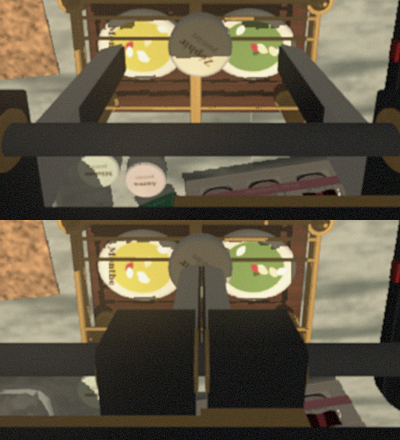

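The closed fingers hang over the lid without touching it, so the tin sits lower than I computed. I'll touch it gently with the shut fingers to find its top.

```bash
python3 - <<'E'
from h import *
np.set_printoptions(precision=4,suppress=True)
T=np.array([.4755,.1953])
hit=go(T,.05,QS,.015,threshold=3); s=telemetry.state(); print(hit,s["tool_pos"],s["contact_force"],s["finger_gap"])
im,C=shot("wrist","w9"); print(proj([s["tool_pos"]],C),proj([[*T,.093],[*T,.075]],C))
go(T,.12,QS,.2)
E
```

```text
True [0.4755 0.1953 0.0564] [-0.478   0.2771  4.1199] 0.006202787649674355
[[319.8185 219.5457]] [[319.5329 238.8559]
 [319.6543 228.5576]]
```

```bash
python3 - <<'E'
from h import *
T=np.array([.4755,.1953])
w=cv2.imread("pics/w9.png")
go(T,.0585,QS,.1); manip.hold(.2)
a,C=shot("side","s9"); b,_=shot("scene","c9")
print(proj([[*T,.0585],[*T,.093]],C),telemetry.state()["tool_pos"])
r=lambda i:cv2.resize(i,(400,300),interpolation=cv2.INTER_CUBIC)
cv2.imwrite("pics/v9.png",np.vstack([np.hstack([r(w[150:300,220:420]),r(a[215:335,220:380])]),np.hstack([r(b[120:225,250:390]),r(a[240:300,260:340])])]))
E
```

```text
[[310.01530617 271.32254259]
 [309.79462801 260.89957323]] [0.47559854 0.19531409 0.05858975]
```

View pics/v9.png

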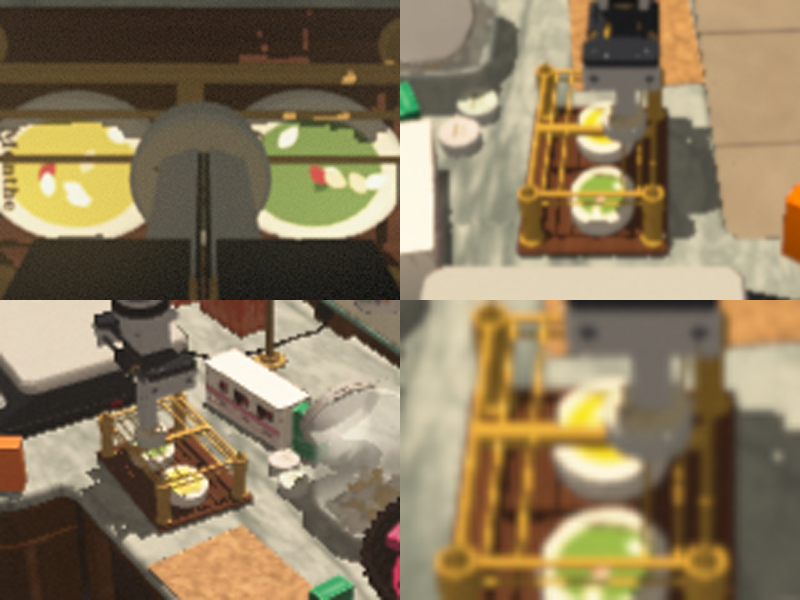

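The pictures and the touch agree: the real fingertips sit about 36.5 mm above the reported TCP z. The contact was on the lid at 0.093 when the report said 0.0564. I'll apply that offset to all heights.

```bash
cat >> h.py <<'E'
TIP=.0365
TC=STAND; TM=inframe(MAT,YM,(0,.032))
E
python3 - <<'E'
from h import *
go(TIN,.10,QS,.2)
pick(TIN,.0775-TIP,QS,12,up=.15)
if telemetry.state()["finger_gap"]*94>40: place(MT,.0075-TIP,QM,up=.15)
im,C=shot("side","s10")
cv2.imwrite("pics/v10.png",cv2.resize(im[180:330,230:380],(450,450)))
E
```

```text
pick hit False 43.84597294098061 12.000029236078262 [0.47618121 0.19539248 0.04099058] [-0.53382502 -0.20401077 -0.06509721]
place hit False [ 0.4304376  -0.19669412 -0.02877498] 44.09011262636598 50.0
```

View pics/v10.png

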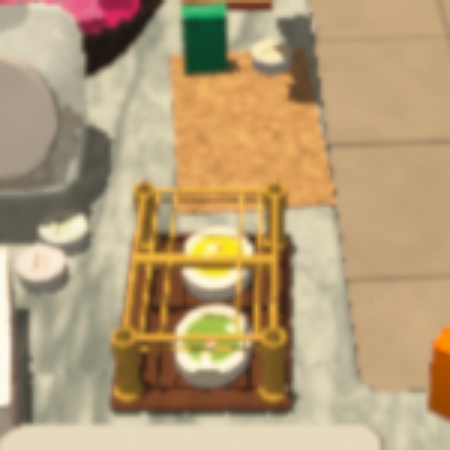

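The carton stands at the mat's far left (205,45) and the round tin beside it at (270,50), so the tier is clear. Next the tier.

```bash
python3 - <<'E'
from h import *
pick(TC,.057-TIP,QS,50,up=.14)
s=telemetry.state(); print("lifted",s["finger_gap"]*94,s["contact_force"],s["torque"])
if s["finger_gap"]*94>5:
    place(TM,.057-TIP-.052+.0032,QM,up=.14)
    manip.goto((.40,.12,.2),down(np.pi/2)); manip.hold(.2); im,C=shot("wrist","w11"); np.savez("w11.npz",*C)
else: im,_=shot("side","w11")
print(telemetry.state()["t"])
E
```

```text
pick hit False 8.31194456660397 49.99979317188263 [0.50497636 0.19076226 0.02049035] [-0.91774215 -2.7403534   0.46250657]
lifted 8.797848378684481 [-0.16918348  0.74172258 -3.71445476] [ 0.05428131 -0.00800675 -0.01187411]
place hit True [ 0.46054277 -0.0559137  -0.02855334] 8.803189866003402 60.3667
63.9667
```

View pics/w11.png

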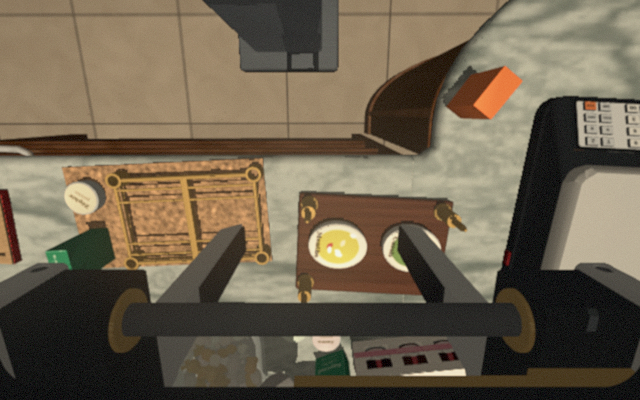

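The tier lies flat on the mat with the round tin and carton beside it. The yellow tin is at (338,245) and unobstructed. I'll measure the tin and the pins.

```bash
python3 - <<'E'
from h import *
np.set_printoptions(precision=4,suppress=True)
im=cv2.imread("pics/w11.png"); C=[np.load("w11.npz")[k] for k in("arr_0","arr_1","arr_2")]
h=cv2.cvtColor(im,cv2.COLOR_BGR2HSV); m=cv2.inRange(h,(0,0,140),(180,255,255)); a=np.zeros_like(m); a[212:285,300:376]=m[212:285,300:376]
c=max(cv2.findContours(cv2.morphologyEx(a,cv2.MORPH_CLOSE,np.ones((9,9))),cv2.RETR_EXTERNAL,cv2.CHAIN_APPROX_NONE)[0],key=cv2.contourArea)
P=ray(c[:,0,:],C,.030)[:,:2]; print("yellow",cv2.fitEllipse((P*1000).astype(np.float32)))
y=cv2.inRange(h,(20,90,100),(35,255,255)); y[:212]=0;y[285:]=0;y[:,:300]=0;y[:,376:]=0
c=max(cv2.findContours(cv2.morphologyEx(y,cv2.MORPH_CLOSE,np.ones((9,9))),cv2.RETR_EXTERNAL,cv2.CHAIN_APPROX_NONE)[0],key=cv2.contourArea)
print("lid",cv2.fitEllipse((ray(c[:,0,:],C,.032)[:,:2]*1000).astype(np.float32)))
v=im.copy()
for sx in(-1,1):
    for sy in(-1,1):
        b=inframe(STAND,YS,(.058*sx,.09*sy)); print(sx,sy,proj([[*b,.052],[*b,.084]],C).ravel())
cv2.imwrite("pics/v12.png",cv2.resize(v[185:310,290:480],None,fx=4,fy=4,interpolation=cv2.INTER_CUBIC))
E
```

```text
yellow ((495.8499755859375, 141.38914489746094), (64.56783294677734, 79.08733367919922), 171.034423828125)
lid ((495.60162353515625, 140.92453002929688), (46.606895446777344, 55.631919860839844), 170.62600708007812)
-1 -1 [308.4202 212.7309 307.3072 221.399 ]
-1 1 [454.1638 220.4684 465.8186 229.7489]
1 -1 [304.4287 296.4563 303.0766 311.2712]
1 1 [439.8673 303.1087 449.4734 318.3589]
```

View pics/v12.png

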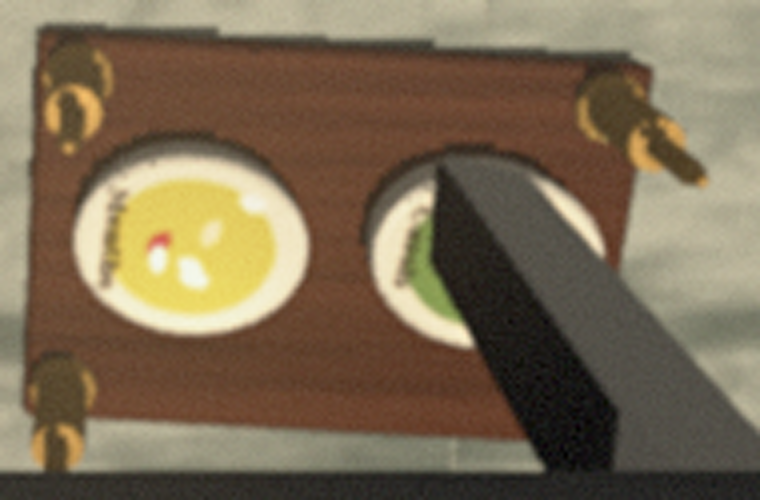

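The ellipse gives the tin at (0.4957, 0.1412), 64.6 x 79, yawed about -9°. The pin tips and shoulders in v12 match the projections from my stand pose to about 1 px. Next I move the yellow tin.

```bash
python3 - <<'E'
from h import *
pick((.4957,.1412),.0225-TIP,down(-.155),20,up=.12)
s=telemetry.state(); print(s["finger_gap"]*94,s["contact_force"])
if 55<s["finger_gap"]*94<80:
    place((.473,-.365),.0172-TIP,down(YT),up=.12)
manip.goto((.42,-.30,.28),down(np.pi/2)); manip.hold(.2); im,C=shot("wrist","w13"); np.savez("w13.npz",*C)
print(telemetry.state()["t"])
E
```

```text
pick hit False 62.48849596076585 20.000187065452337 [ 0.49588127  0.14120968 -0.01382707] [-0.09380268  0.72263797  2.10475779]
62.610860523418694 [-0.77468113 -0.46620136  0.49161074]
place hit False [ 0.47316505 -0.365159   -0.01903104] 62.66597824806739 72.6417
76.0667
```

View pics/w13.png

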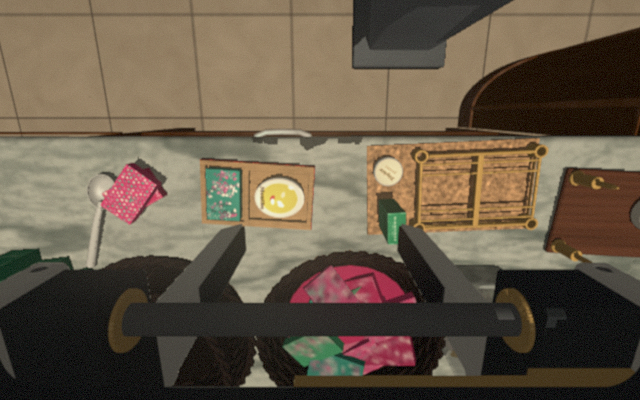

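The yellow tin lies in the middle of the pocket at (279,197) with the packet unmoved. The tier is on the mat with sleeves at (421,157) to (531,225). Next I return the tier.

```bash
python3 - <<'E'
from h import *
np.set_printoptions(precision=4,suppress=True)
C=[np.load("w13.npz")[k] for k in("arr_0","arr_1","arr_2")]
P=ray([(421,157),(540,151),(531,225),(418,231)],C,.025)[:,:2]; print(P.mean(0),TM)
pick(TM,.057-TIP-.052+.0032,QM,50,up=.14)
s=telemetry.state(); print(s["finger_gap"]*94,s["contact_force"])
manip.goto([*TC,.14],QS); go(TC,.0205+.036,QS,.2); manip.hold(.2)
hit=go(TC,.0205,QS,.03,threshold=8); s=telemetry.state(); print(hit,s["tool_pos"],s["contact_force"],s["torque"],s["t"])
im,C=shot("wrist","w14")
E
```

```text
[ 0.4627 -0.055 ] [ 0.461 -0.056]
pick hit False 8.410311790098634 50.000174045562744 [ 0.4609 -0.056  -0.0283] [0.1093 1.0272 0.1445]
8.560114527858664 [ 0.4592  0.0478 -2.2586]
False [0.5052 0.1911 0.0207] [-1.4364 -1.2186 -0.7007] [0.0151 0.1114 0.0239] 84.7833
```

Down to home height with little force. I'll release, back off and check.

```bash
python3 - <<'E'
from h import *
np.set_printoptions(precision=4,suppress=True)
manip.ungrasp(); manip.hold(.2); go(TC,.13,QS,.2)
manip.goto((.42,.19,.35),down(np.pi/2)); manip.hold(.2); w,C=shot("wrist","w15"); np.savez("w15.npz",*C); s,_=shot("side","s15")
print(telemetry.state()["t"])
w0=cv2.imread("pics/w0.png")
r=lambda i:cv2.resize(i,(400,300),interpolation=cv2.INTER_CUBIC)
cv2.imwrite("pics/v15.png",np.hstack([r(w[150:270,240:400]),r(s[225:330,250:350])]))
E
```

```text
88.3167
```

View pics/v15.png

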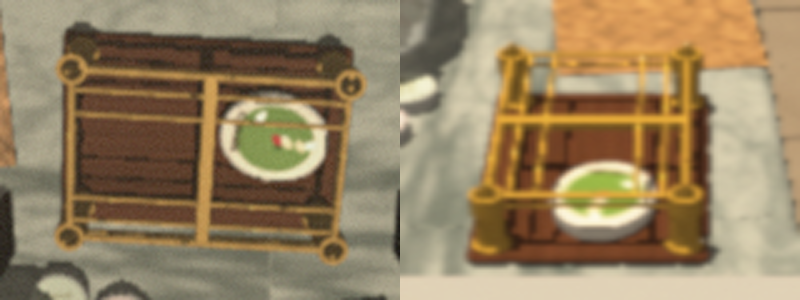

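The tier is home with its sleeves sitting flush on all four posts, and the green tin is undisturbed. I put the round tin back first, then the carton.

```bash
python3 - <<'E'
from h import *
np.set_printoptions(precision=4,suppress=True)
C=[np.load("w15.npz")[k] for k in("arr_0","arr_1","arr_2")]
P=ray(np.array([(72,70),(349,84),(333,250),(69,238)])/2.5+(240,150),C,.074)[:,:2]; print(P,P.mean(0))
pick(MT,.0075-TIP,QM,12,up=.14)
if telemetry.state()["finger_gap"]*94>40: place(TIN,.078-TIP,QS,up=.14)
pick(MC,.0195,QM,15,up=.16)
if telemetry.state()["finger_gap"]*94>20: place(CART,.0905,QS,up=.2)
manip.goto((.42,.19,.35),down(np.pi/2)); manip.hold(.2); w,C=shot("wrist","w16"); np.savez("w16.npz",*C); s,_=shot("side","s16")
print(telemetry.state()["t"])
r=lambda i:cv2.resize(i,(400,300),interpolation=cv2.INTER_CUBIC)
cv2.imwrite("pics/v16.png",np.vstack([np.hstack([r(w[150:270,240:400]),r(s[225:330,250:350])]),np.hstack([r(cv2.imread("pics/w0.png")[150:270,240:400]),r(w[120:270,0:200])])]))
E
```

```text
[[0.4431 0.1068]
 [0.4522 0.285 ]
 [0.568  0.2796]
 [0.5592 0.1   ]] [0.5057 0.1928]
pick hit False 44.094118352643896 12.00002834200859 [ 0.4302 -0.1965 -0.029 ] [ 0.1836  0.2688 -0.3704]
place hit True [0.4758 0.1953 0.0419] 44.3050018180321 97.0
pick hit False 26.16071193259734 14.912517964839935 [ 0.5021 -0.1913  0.0195] [ 0.1541 -0.4125  0.1431]
place hit False [0.536  0.1865 0.0906] 25.949988739526166 107.2833
110.3917
```

View pics/v16.png

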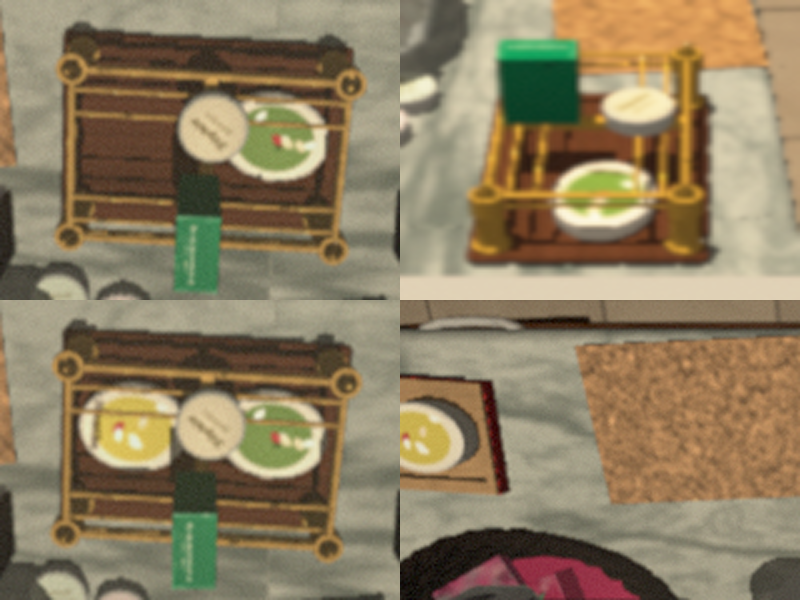

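In v16 the carton (top at (197,253)) and the round tin (212,128) stand upright where they began, within 1–2 px of the starting view below them. The yellow tin is in the tray. Handing in.

```bash
python3 -c "
from workcell import workorder; print(workorder.sign_off())"
```

```text
the job is handed in; nothing more can be done
None
```

I signed the job off at about 110 s of the 144 s limit; the sign-off returned no verdict. In the last pictures the yellow tin is in the pocket, the tier is home on all four posts, the carton and round tin stand upright where they began, and the green tin and packet look undisturbed.

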